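# Add a keyed slotted disc to the counterweight hanger

## Robot

A 6-joint arm with a two-finger parallel gripper is mounted at the origin on the work surface. World frame = base frame: x ahead of the robot, y to its left, z up, the work surface at z = 0. Lengths are in mm, angles in degrees, forces in N, time in s.
With the tool pointing down it reaches from about 350 to 850 mm from the base axis. Payload 8.1 kg.
Tool frame: the origin (TCP) lies midway between the tips of the shut fingers; the grasp point (between the pads) lies 19 mm behind it; z points along the fingers, y is the line along which they close (so a half turn about z gives the same grasp; the last joint's range is limited). The gripper opens to 85 mm and grips with 20 to 120 N. Pads are 22 mm wide; open, the fingers measure 114 mm over their backs; the gripper's body (76 mm by 85 mm) begins 54 mm behind the grasp point. The pads swing forward as they close: fully open they stand 13 mm farther back than shut.
Start: joints at [69.477, 7.471, 85.268, -0, 87.261, -4.893], TCP at [161.635, 577.823, 231.292] pointing down, gripper open.
Joint ranges: [-169.43, 169.43], [-51.17, 129.36], [1.28, 143.12], [-76.62, 256.62], [0, 156.53], [-152.29, 152.29]. Speed limits (degrees/s): [136.94, 136.94, 159.86, 180, 180, 180].

## Interface

Orientations are given as [roll, pitch, yaw] about the fixed x, y, z axes, in that order (R = Rz(yaw) Ry(pitch) Rx(roll)).
In Python, from bench import r gives the robot as it stands.
- The arm moves only by the tool step_arm, never from a script. Its arguments are lists of equal length, an entry for each row: "delta_pos": the shift along the world's x, y, z in units of 200 mm (1.0 is 200 mm), a list of three; "spin": the turn about the world's z in units of 180 degrees (1.0 is 180 degrees). In form: {"delta_pos": [[dx, dy, dz], ...], "spin": [spin, ...]}. A call has 1 to 8 rows; each row shifts and turns the commanded pose from where the row before left it; what a row does not reach is not made up. A row lasts 1/8 s, in which the tool goes at most 62.5 mm and 10.7 degrees, less where a joint would pass 70% of its speed; a pose out of reach is approached as far as the arm can. A call with a number of a shift or a turn outside -1 to 1 is refused whole. A call with a gripper value outside its range is refused whole. "gripper" is the opening, from -1 (shut) to 1 (fully open), set as the call begins (left out, the last holds). The fingers move at their own pace and stop on an object; "squeeze" is the grip in N (left out, the last holds). Time passes only in rows, so rows that do not move let the fingers close. It gives the time, the measured TCP pose, the force, the opening and the grip force at its end, in the units of the state.
- r.sense(): the state, without advancing time (a new reading comes with each control period).
- r.snapshot(name): name is "scene" or "top" or "wrist"; returns a dict with "pixels" (420x560x3 uint8, blue, green, red), "fx", "fy", "cx", "cy" (pixels), "camera_from_world" (4x4, takes a point from world to camera coordinates). Camera axes: x right, y up, looking along -z (the intrinsics and any distortion apply to the point x, -y, -z); pixel columns grow to the right and rows downward; lengths in mm; the calibration is good to about 2 mm. A picture is of the moment at which its call begins. There is no depth.
- r.hand_in(): hands the job in; it is judged then, once.
The state is a dict: "time": time; "joint_pos": joint angles; "qd": joint speeds; "joint_efforts": joint torques, N m; "tool_pos": TCP position; "tcp_rot": TCP orientation; "ft_force": force on the tool from outside, world axes, zero at the start; "wrist_torque": the same for the moment, N m; "finger_gap": finger opening in mm; "grip_force": force on a finger pad.
Only numpy, scipy, OpenCV 4.12 (cv2) and the standard library are available. Lean on these libraries where they do the work, as an engineer would, in place of code of your own. Each camera call takes 0.05 s, during which the arm holds its last target. There are 200 camera calls.

## Task

Take the blue slotted disc from its cradle by its black lug and slide it sideways onto the flat stem of the counterweight hanger, lug towards the open front. Then, pressing only lightly, turn it clockwise (seen from above) until the peg under its lug drops into the slot of the orange disc below, so that the blue disc lies flush on the orange one with the two slots on opposite sides; let go and leave it resting there. Be gentle with the sprung hanger (never push it down near its stop or shove the stand) and leave the yellow disc where it is.

Things in the scene. Friction and masses are not known exactly. Their poses are not given: they have to be found in the camera images.
- blue_disc: Loose blue slotted disc, 84 mm across, 10 mm thick, 0.15 to 0.31 kg. Origin on its axis at the flat underside, z up. A 10 mm wide slot runs from its 19 mm round centre hole out through the rim along its +x; lug and peg are on its -x side. At the start it lies flat on the two rails of a cradle, underside 16 mm above the table. Which cradle, left or right, varies.
- lug (a point): Middle of the blue disc's black upright lug, 30 mm from the disc's axis on its -x side. The lug is 20 mm long radially (disc x), 12 mm thick (disc y) and stands 34 mm above the disc's top face; this point is 17 mm above that face. Pinch it from above across its 12 mm thickness.
- peg (a point): Tip of the round steel peg under the lug: 6.5 mm thick, tapered tip, standing 5 mm out of the blue disc's underside, 30 mm from its axis on its -x side.
- yellow_disc: A loose yellow disc of the same shape, origin and axes as the blue one, on the other cradle; not to be moved.
- stand: Fixed balancing stand, white on a grey base, that carries the hanger. Origin on the table under the stem's axis, z up; its -x is the open front (towards the robot, within 0.3 rad), its column stands 115 to 150 mm out along +x. Base plate 12 mm thick, x -55 to +165 mm, y -65 to +65 mm.
- bracket_end (a point): Front end of the stand's arm, 26 mm wide and 12 mm thick, which reaches from the column over the stem and ends here, 12 mm in front of the stem's axis. Arm underside 110 mm, top 122 mm above the table; the stem's cap on it reaches 128 mm.
- stem (a point): Point on the stem's axis, 20 mm above seat. The stem is a flat steel bar, 13 mm along the stand's x and 6 mm along its y, free for 40 mm from the seat up to the arm. So the blue disc's slot passes it only along the stand's x: enter from the front with the disc's +x along the stand's +x; in its round centre hole the disc can then be turned.
- seat (a point): On the stem's axis, level with the top face of the orange disc that lies on the hanger: 70 mm above the table with the hanger up; axes as the stand's; goes down with the hanger. The blue disc's origin ends here (within the play of its hole). Until keyed, its peg rides on the orange disc and keeps it 5 mm higher at the lug.
- pan (a point): Middle of the hanger's pan, under a dark grey and an orange disc. The orange one, on top (same size, slot and hole as the blue), sits tight. Its slot opens to the front left: the stand's -x turned clockwise (from above) by 0.6 to 1.25 rad. That angle differs each time and is not measured: see it from above beforehand, or feel for it. With the peg in it, the lug stands over that slot.
- hanger (a joint): How far the sprung hanger (pan, stem, dark grey and orange disc) is pushed down, m: 0 at the top, solid stop at 0.012. It stays at 0 under the discs' weight alone, starts to move at about 2 to 5 N more, then yields 1.25 mm per N. More than 0.009 is near the stop.
Things that resemble listed ones, but are neither listed nor needed, are in the scene too. There is more than one size of the blue_disc; the job needs the smaller.

How it is judged:
By the outcome, as a careful person would: the job done as asked, in the order asked, and still so for the second after the job is handed in, with the robot touching nothing.
It also fails if it takes over 54 s, if anything falls off the work surface, if the arm or the gripper's body presses on something with over 40 N, if the wrist force passes 120 N, or if a joint passes its speed limit or range.

## Working session

There is one attempt and no reset: what is moved stays moved. The work goes in short steps, Python scripts to look and compute and a tool call to move; the robot and the scene stay as the last step left them, time stands still between calls to the robot, and variables do not carry over. Pictures are saved under pics/ and viewed, at most 10 in all, crops included, and the job is handed in when it is done.

Besides the shell and the picture viewer there is one more tool, called after "Call:" by a JSON object that holds its "name" and its "arguments", one argument or row to a line. step_arm: Moves the arm, as the interface text tells. Shifts and turns lie within -1 to 1; 1 stands for 200 mm of shift or 180 degrees of turn. Its arguments: {"type":"object","properties":{"delta_pos":{"type":"array","items":{"type":"array","items":{"type":"number","minimum":-1,"maximum":1}}},"spin":{"type":"array","items":{"type":"number","minimum":-1,"maximum":1}},"gripper":{"type":"number"},"squeeze":{"type":"number"}},"required":["delta_pos","spin"]}

```bash
mkdir -p pics
cat > h.py <<'E'
import numpy as np,cv2
from bench import r
def snap(n,f):
    s=r.snapshot(n); cv2.imwrite('pics/'+f+'.png',s['pixels']); np.save('pics/'+f+'.npy',dict(s),allow_pickle=True); return s
def load(f): return np.load('pics/'+f+'.npy',allow_pickle=True).item()
def ray(s,u,v,z):
    M=np.array(s['camera_from_world']); R=M[:3,:3]; c=-R.T@M[:3,3]
    d=R.T@np.array([(u-s['cx'])/s['fx'],-(v-s['cy'])/s['fy'],-1]); return c+d*(z-c[2])/d[2]
def proj(s,p):
    M=np.array(s['camera_from_world']); q=M[:3,:3]@np.array(p)+M[:3,3]
    return np.array([s['cx']+s['fx']*q[0]/-q[2], s['cy']+s['fy']*-q[1]/-q[2]])
E
python3 - <<'E'
from h import *
a=snap('top','top1');b=snap('scene','sc1')
print({k:v for k,v in a.items() if k!='pixels'})
print(r.sense())
E
```

```text
{'fx': 400.92901258717336, 'fy': 400.92901258717336, 'cx': 280.2688931624161, 'cy': 203.66924155457147, 'camera_from_world': array([[ 6.45363986e-03, -9.99704896e-01, -2.34194697e-02,
         1.11679690e+01],
       [ 9.84961905e-01,  2.31141306e-03,  1.72756194e-01,
        -5.26474997e+02],
       [-1.72651081e-01, -2.41821918e-02,  9.84686156e-01,
        -7.12549119e+02],
       [ 0.00000000e+00,  0.00000000e+00,  0.00000000e+00,
         1.00000000e+00]])}
{'time': 0.1, 'joint_pos': array([ 6.94757354e+01,  7.51220919e+00,  8.53228805e+01,  1.83304870e-03,
        8.72614235e+01, -4.89366745e+00]), 'qd': array([-0.0152774 , -0.15777332, -0.08812219,  0.02269764,  0.00582876,
        0.04156499]), 'joint_efforts': array([ 1.04835235e-03, -5.70960402e+01, -5.01936114e+01, -2.36993919e-04,
        8.34628270e-03, -3.56117653e-05]), 'tool_pos': array([161.46064556, 577.35615669, 230.33596647]), 'tcp_rot': array([-1.79903995e+02, -1.00573585e-02,  1.64369305e+02]), 'ft_force': array([ 0.29573221,  0.29520324, -0.38579879]), 'wrist_torque': array([-0.01789663,  0.03504729, -0.01097453]), 'grip_force': 0.0, 'finger_gap': 85.42381359840755}
```

View pics/top1.png

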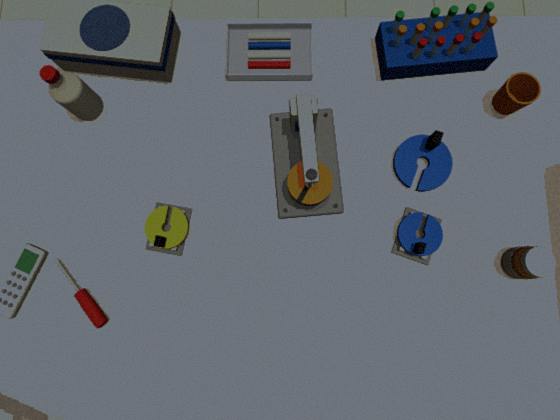

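View pics/sc1.png

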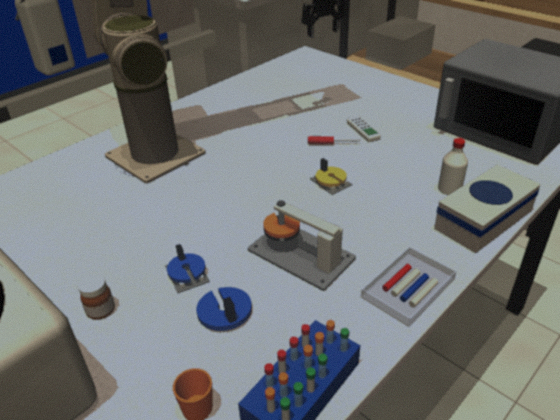

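The small blue disc in the right cradle is at top-view pixel (419,235). It could be confused with the larger blue disc on the table at (423,162), the yellow disc at (167,227), or the blue circle on the box at (105,28). I choose (419,235) because it is the smaller one and sits on a cradle. The stand is at (310,180), with the orange slot near (307,192). Next is a close crop of the blue disc and the stand.

Run:
```python
from h import *
s=load('top1'); p=s['pixels']
a=cv2.resize(p[200:270,385:450],None,fx=6,fy=6,interpolation=cv2.INTER_CUBIC)
b=cv2.resize(p[150:220,270:335],None,fx=6,fy=6,interpolation=cv2.INTER_CUBIC)
cv2.imwrite('pics/crop1.png',np.clip(np.hstack([a,b])*1.4,0,255).astype('uint8'))
for n,u,v,z in [('bigblue',423,162,10),('blue',419.5,234,26),('cap',311,174,128),('colTop',305,97,122)]: print(n,ray(s,u,v,z).round(1))
```

```text
bigblue [ 618.1 -271.    10. ]
blue [ 472.  -251.2   26. ]
cap [563.5 -40.5 128. ]
colTop [705.9 -31.2 122. ]
```

View pics/crop1.png

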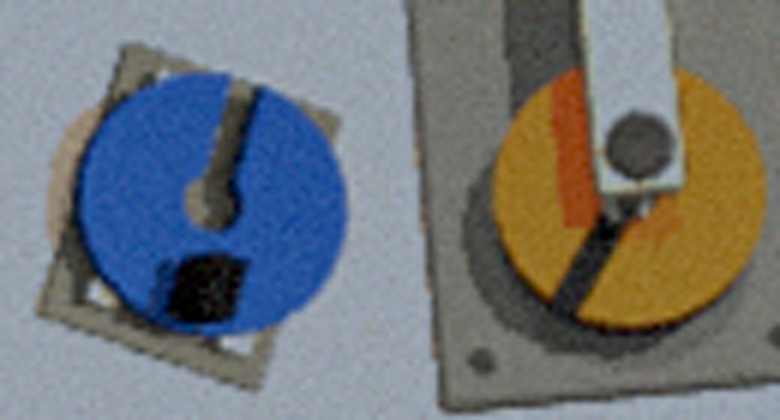

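The crop confirms the choice. The small blue disc is centred near (420.3,233.8), with its slot end near (425.8,214) and lug near (419,247). The orange disc is centred near (310,183), and its slot runs to the rim near (299.7,201.3), front left. Next I measure these.

Run:
```python
from h import *
s=load('top1'); p=s['pixels']; hsv=cv2.cvtColor(p,cv2.COLOR_BGR2HSV)
def fit(lo,hi,box,z):
    x0,y0,x1,y1=box; m=cv2.inRange(hsv,lo,hi)[y0:y1,x0:x1]
    c=max(cv2.findContours(m,0,1)[0],key=cv2.contourArea); h=cv2.convexHull(c)[:,0,:]+[x0,y0]
    w=np.array([ray(s,u,v,z)[:2] for u,v in h])
    A=np.c_[2*w,np.ones(len(w))]; k=np.linalg.lstsq(A,(w**2).sum(1),rcond=None)[0]
    rad=np.sqrt(k[2]+k[0]**2+k[1]**2); print(k[:2].round(1),'R',rad.round(1),'res',np.std(np.hypot(*(w-k[:2]).T)-rad).round(2)); return k[:2]
b=fit((100,120,60),(130,255,255),(390,205,450,262),26)
o=fit((8,120,60),(25,255,255),(275,155,335,212),70)
y=fit((25,120,60),(40,255,255),(140,200,195,255),26)
ang=lambda d:np.degrees(np.arctan2(d[1],d[0]))
e=ray(s,385+245/6,200+87/6,26)[:2]; h=ray(s,385+213/6,200+205/6,26)[:2]; l=ray(s,385+210/6,200+285/6,60)[:2]
print('blue hole',h,'slot ang c',ang(e-b),'h',ang(e-h),'lug ',l,ang(b-l),np.hypot(*(l-b)))
e=ray(s,270+(568-390)/6,150+310/6,70)[:2]; i=ray(s,270+(615-390)/6,150+222/6,70)[:2]
print('orange slot ang',ang(e-o),ang(e-i))
# stand yaw: base plate left/right edges z=12, cap
L=ray(s,270.6,117,12),ray(s,280.5,216,12); Rr=ray(s,332,110,12),ray(s,342,212,12)
print('edges',ang((L[0]-L[1])[:2]),ang((Rr[0]-Rr[1])[:2]), L[1],Rr[1])
print('cap',ray(s,270+(640-390)/6,150+145/6,128))
print('arm axis', ang((ray(s,306.5,97,122)-ray(s,311.5,178,122))[:2]))
```

```text
[ 473.2 -251.9] R 41.6 res 0.3
[563.7 -41. ] R 41.7 res 0.36
[484.5 234.6] R 41.9 res 0.35
blue hole [ 471.67849033 -253.08480053] slot ang c -20.21940720391953 h -17.828630558039205 lug  [ 444.15517253 -239.89107507] -22.427812320729643 31.425332209361482
orange slot ang 153.99737403156746 152.23670642614297
edges 6.01920651155038 4.3772171076010435 [507.74810022  13.71316056  12.        ] [ 516.05193214 -107.02596868   12.        ]
cap [563.16674641 -41.67409804 128.        ]
arm axis 3.0361620933539606
```

Call:
{"name": "step_arm", "arguments": {
  "delta_pos": [
    [0.16,-0.235,0],
    [0.16,-0.235,0],
    [0.16,-0.235,0],
    [0.16,-0.235,0],
    [0.16,-0.235,0],
    [0.16,-0.235,0],
    [0.16,-0.235,0],
    [0.16,-0.235,0]
  ],
  "spin": [0,0,0,0,0,0,0,0],
  "gripper": 1,
  "squeeze": 80
}}

```text
time: 1.1
tool_pos: [418.2, 200.1, 231.1]
tcp_rot: [180.0, -0.0, 164.4]
ft_force: [0.8, 0.5, 0.7]
finger_gap: 85.6
grip_force: 0.0
```

Call:
{"name": "step_arm", "arguments": {
  "delta_pos": [
    [0.02,-0.25,0.05],
    [0.02,-0.25,0.05],
    [0.02,-0.25,0.05],
    [0.02,-0.25,0.05],
    [0,-0.1,0],
    [0,0,0]
  ],
  "spin": [0,0,0,0,0,0]
}}

```text
time: 1.85
tool_pos: [433.4, -19.4, 271.0]
tcp_rot: [-180.0, -0.0, 164.2]
ft_force: [0.2, 0.3, -0.0]
finger_gap: 85.4
grip_force: 0.0
```

Run:
```python
from h import *
s=snap('wrist','w1'); q=r.sense(); print(q['time'],q['tool_pos'],q['tcp_rot'])
for n,p in [('seat',(563.5,-41.2,70)),('blue',(473,-252,26)),('tcp',q['tool_pos'])]: print(n,proj(s,p))
M=np.array(s['camera_from_world']); print(-M[:3,:3].T@M[:3,3],M[2,:3])
```

```text
1.9 [433.40496563 -18.42298545 270.93939148] [ 1.79986718e+02 -4.22763122e-02  1.64270468e+02]
seat [297.02413659 306.46340762]
blue [107.16944659 265.66168542]
tcp [286.47509659 281.15862676]
[ 3.64142547e+02 -1.28496877e-01  4.14184426e+02] [-0.27393095  0.07705154  0.95865786]
```

View pics/w1.png

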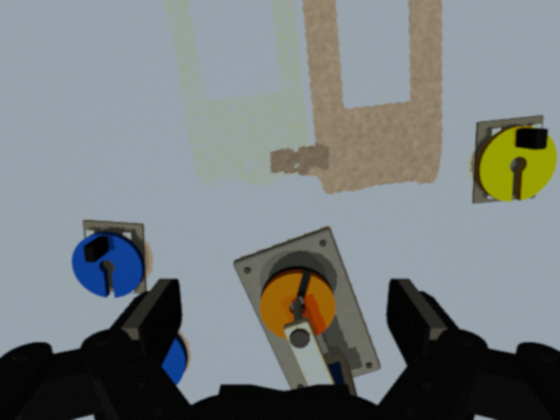

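The wrist view shows the orange disc at (298,303), with its slot running to (306,271). The blue disc is at (108,265), with its lug at (97,248) and slot pointing down. I'll measure the angles by polar sampling in both views.

```bash
cat >> h.py <<'E'
def circ(s,lo,hi,c0,z,w=45):
    hsv=cv2.cvtColor(s['pixels'],cv2.COLOR_BGR2HSV); u,v=proj(s,(*c0,z)).astype(int); x0,y0=max(u-w,0),max(v-w,0)
    m=cv2.inRange(hsv,lo,hi)[y0:v+w,x0:u+w]; c=max(cv2.findContours(m,0,1)[0],key=cv2.contourArea)
    h=cv2.convexHull(c)[:,0,:]+[x0,y0]; W=np.array([ray(s,a,b,z)[:2] for a,b in h])
    k=np.linalg.lstsq(np.c_[2*W,np.ones(len(W))],(W**2).sum(1),rcond=None)[0]; return k[:2],np.sqrt(k[2]+k[0]**2+k[1]**2)
def slot(s,c,z,rng,lo,hi):
    hsv=cv2.cvtColor(s['pixels'],cv2.COLOR_BGR2HSV); m=cv2.inRange(hsv,lo,hi); out=[]
    for R in range(22,40,2):
        A=np.arange(*rng,.5); P=np.array([proj(s,(c[0]+R*np.cos(np.radians(a)),c[1]+R*np.sin(np.radians(a)),z)) for a in A]).astype('f4')
        val=cv2.remap(m,P[:,:1].copy(),P[:,1:].copy(),1)[:,0]; g=A[val<128]; out.append((R,len(g)/2*R*.01745,g.mean() if len(g) else 0))
    return np.array(out).round(1)
OR=((8,120,50),(25,255,255)); BL=((100,120,50),(130,255,255))
E
python3 - <<'E'
from h import *
for f in ('top1','w1'):
    s=load(f); c,R=circ(s,*OR,(563.5,-41),70); print(f,'or',c,R); print(slot(s,c,70,(110,176),*OR).tolist())
    c,R=circ(s,*BL,(473,-252),26,38); print('bl',c,R); print(slot(s,c,26,(-45,10),*BL).tolist())
s=load('w1')
print('cap',ray(s,300,337,128),'front base edge', [ray(s,*p,12).round(1) for p in ((235,263),(329,228),(380,366))])
E
```

```text
top1 or [563.54285229 -41.16862632] 41.57462702499203
[[22.0, 8.1, 149.8], [24.0, 8.0, 148.8], [26.0, 8.6, 148.8], [28.0, 8.1, 149.5], [30.0, 8.4, 149.2], [32.0, 8.1, 150.5], [34.0, 8.3, 149.8], [36.0, 8.2, 150.8], [38.0, 8.3, 150.0]]
bl [ 473.18022744 -251.6796139 ] 41.78431928554049
[[22.0, 7.7, -17.2], [24.0, 9.2, -17.8], [26.0, 7.9, -19.0], [28.0, 8.8, -19.2], [30.0, 9.7, -19.0], [32.0, 8.1, -19.5], [34.0, 8.6, -19.5], [36.0, 9.7, -19.5], [38.0, 9.6, -18.5]]
w1 or [560.38769523 -45.18449811] 39.38480863366313
[[22.0, 6.7, 136.5], [24.0, 7.3, 138.0], [26.0, 6.8, 139.8], [28.0, 7.3, 139.8], [30.0, 6.8, 140.8], [32.0, 7.0, 141.0], [34.0, 5.9, 141.8], [36.0, 7.2, 142.0], [38.0, 7.3, 143.2]]
bl [ 473.38271391 -251.99610663] 42.17098447745696
[[22.0, 7.3, -20.2], [24.0, 7.3, -20.5], [26.0, 7.7, -20.2], [28.0, 8.3, -19.8], [30.0, 7.6, -18.5], [32.0, 8.7, -18.0], [34.0, 8.6, -18.5], [36.0, 8.8, -18.8], [38.0, 7.6, -18.0]]
cap [562.16594701 -40.13162583 128.        ] front base edge [array([ 517.1, -106.4,   12. ]), array([504.5,  17.1,  12. ]), array([716.9,  37.2,  12. ])]
```

Call:
{"name": "step_arm", "arguments": {
  "delta_pos": [
    [0.01,-0.27,0],
    [0.01,-0.27,0],
    [0.01,-0.27,-0.1],
    [0.012,-0.27,-0.15],
    [0,-0.035,-0.25],
    [0,0,-0.25],
    [0,0,0],
    [0,0,0]
  ],
  "spin": [-0.005,-0.005,-0.005,-0.004,0,0,0,0]
}}

```text
time: 2.9
tool_pos: [443.1, -240.8, 123.0]
tcp_rot: [-180.0, 0.1, 161.0]
ft_force: [0.3, -0.5, 0.8]
finger_gap: 85.4
grip_force: 0.0
```

Run:
```python
from h import *
s=snap('wrist','w2'); q=r.sense(); print(q['time'],q['tool_pos'],q['tcp_rot'])
c,R=circ(s,*BL,(473,-252),26,150); print(c,R); print(slot(s,c,26,(-45,10),*BL).tolist())
```

```text
2.95 [ 443.76064419 -241.37712212  124.02187521] [-179.95238898    0.2008525   161.01820199]
[ 473.87794287 -253.62259017] 42.0539159851277
[[22.0, 10.0, -17.8], [24.0, 10.1, -17.8], [26.0, 10.0, -17.8], [28.0, 10.0, -18.0], [30.0, 10.2, -18.0], [32.0, 10.1, -18.2], [34.0, 10.1, -18.2], [36.0, 10.1, -18.2], [38.0, 9.9, -18.2]]
```

View pics/w2.png

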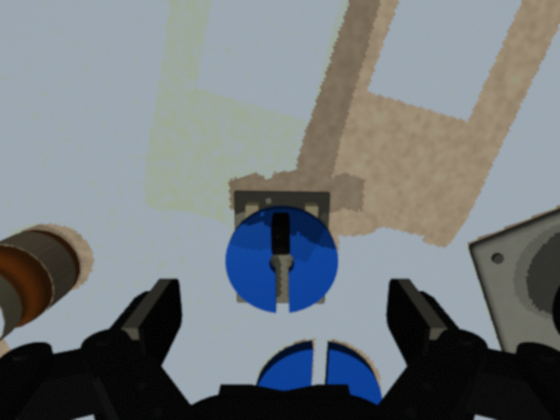

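The close view shows the small blue disc centred at (281,258), with its lug at (281,235) between the fingers and its slot pointing straight down. It is well aligned, so I'll descend and grip.

Call:
{"name": "step_arm", "arguments": {
  "delta_pos": [
    [0,-0.005,-0.15],
    [0,0,-0.15],
    [0,0,-0.1],
    [0,0,-0.05],
    [0,0,0],
    [0,0,0]
  ],
  "spin": [0.005,0,0,0,0,0]
}}

```text
time: 3.7
tool_pos: [443.2, -242.8, 32.9]
tcp_rot: [-180.0, 0.1, 161.9]
ft_force: [0.4, 0.6, -0.5]
finger_gap: 85.2
grip_force: 0.0
```

Call:
{"name": "step_arm", "arguments": {
  "delta_pos": [
    [0,0,0],
    [0,0,0],
    [0,0,0],
    [0,0,0],
    [0,0,0],
    [0,0,0],
    [0,0,0],
    [0,0,0]
  ],
  "spin": [0,0,0,0,0,0,0,0],
  "gripper": -1,
  "squeeze": 80
}}

```text
time: 4.7
tool_pos: [442.1, -242.3, 31.5]
tcp_rot: [-180.0, 0.0, 161.8]
ft_force: [-1.5, 0.1, 3.7]
finger_gap: 10.3
grip_force: 78.6
```

Call:
{"name": "step_arm", "arguments": {
  "delta_pos": [
    [0,0,0.075],
    [0,0,0.125],
    [0,0,0.125],
    [0,0,0],
    [0,0,0]
  ],
  "spin": [0,0,0,0,0]
}}

```text
time: 5.32
tool_pos: [441.6, -241.8, 95.5]
tcp_rot: [180.0, -0.1, 161.9]
ft_force: [0.4, 0.2, -2.6]
finger_gap: 10.5
grip_force: 78.0
```

Call:
{"name": "step_arm", "arguments": {
  "delta_pos": [
    [-0.005,0.1,0],
    [-0.005,0.19,0],
    [-0.005,0.19,0],
    [-0.005,0.19,0],
    [-0.005,0.19,0],
    [-0.005,0.09,0],
    [0,0,0],
    [0,0,0]
  ],
  "spin": [0.016,0.024,0.024,0.024,0.024,0.016,0,0]
}}

```text
time: 6.32
tool_pos: [435.5, -52.0, 95.7]
tcp_rot: [180.0, -0.1, -175.1]
ft_force: [0.3, 0.2, -2.0]
finger_gap: 10.9
grip_force: 78.3
```

Run:
```python
from h import *
q=r.sense(); print(q['time'],q['tool_pos'],q['tcp_rot'],q['ft_force'],q['wrist_torque'])
t=q['tool_pos']; zt=t[2]-31.3+26; c0=(t[0]+33,t[1]+3)
for n in ('wrist','top'):
    s=snap(n,n[0]+'3')
    c,R=circ(s,*BL,c0,zt,90); print(n,zt,c,R,c-t[:2]); print(slot(s,c,zt,(-30,40),*BL)[:,1:].T.tolist())
s=load('t3');a=cv2.resize(s['pixels'][130:260,240:400],None,fx=3,fy=3,interpolation=2)
b=cv2.resize(load('w3')['pixels'],(525,390)); 
cv2.imwrite('pics/c3.png',np.vstack([np.hstack([a[:, :275],b])]))
```

```text
6.325 [435.49493335 -52.01080143  95.68862534] [ 1.79993117e+02 -5.71400677e-02 -1.75086087e+02] [ 0.34586901  0.1605194  -2.03728999] [0.03500763 0.06095284 0.06821703]
wrist 90.38862533933019 [451.2681299  -72.92714303] 17.02613081814406 [ 15.77319654 -20.9163416 ]
[[26.9, 29.3, 31.8, 34.2, 35.3, 36.0, 34.7, 36.7, 39.1], [4.8, 4.8, 4.8, 4.8, 3.6, 2.3, -0.1, 0.3, 0.7]]
top 90.38862533933019 [ 595.04270606 -236.03764963] 45.51696216033704 [ 159.54777271 -184.0268482 ]
[[0.0, 0.0, 0.0, 0.0, 3.7, 4.7, 5.6, 5.0, 5.6], [0.0, 0.0, 0.0, 0.0, -26.8, -26.0, -25.5, -26.2, -26.0]]
```

View pics/c3.png

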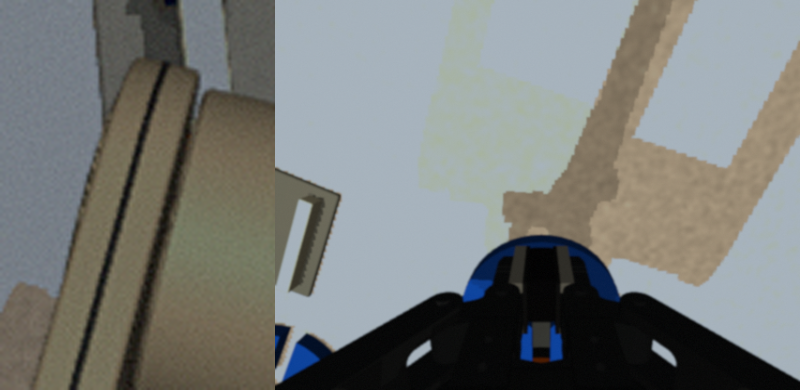

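The wrist view shows the disc held by its lug, with the rim arc symmetric about the lug at (541,285). The top view is blocked by the arm. I'll fit the visible rim with R=42 and check the scene view for level and stem alignment.

Run:
```python
from h import *
from scipy.optimize import least_squares
s=load('w3'); t=r.sense()['tool_pos']; zt=t[2]-31.3+26
hsv=cv2.cvtColor(s['pixels'],cv2.COLOR_BGR2HSV); m=cv2.inRange(hsv,(100,120,40),(130,255,255))
P=[]
for u in range(212,360,3):
    col=np.where(m[240:,u])[0]
    if len(col): P.append((u,240+col[0]))
W=np.array([ray(s,u-0,v,zt)[:2] for u,v in P])
f=least_squares(lambda c:np.hypot(*(W-c).T)-42,[t[0]+33,t[1]+3],loss='soft_l1'); print(f.x,f.x-t[:2],np.abs(f.fun).max(),len(P))
S=snap('scene','sc3'); u,v=proj(S,(530,-45,85)).astype(int); print(u,v)
cv2.imwrite('pics/c4.png',cv2.resize(S['pixels'][v-60:v+60,u-80:u+80],None,fx=5,fy=5,interpolation=2))
for n,p in [('stem_seat',(563.5,-41,70)),('stem_top',(563.5,-41,110)),('c_under',(*f.x,zt-10)),('c_top',(*f.x,zt))]: print(n,(proj(S,p)-[u-80,v-60])*5)
```

```text
[466.31348055 -50.0577542 ] [30.48376855  2.54182913] 1.4651500241551503 50
268 211
stem_seat [463.79910052 353.95090986]
stem_top [461.31958297 284.66737242]
c_under [301.5375368  258.95881697]
c_top [300.16407988 242.00893843]
```

View pics/c4.png

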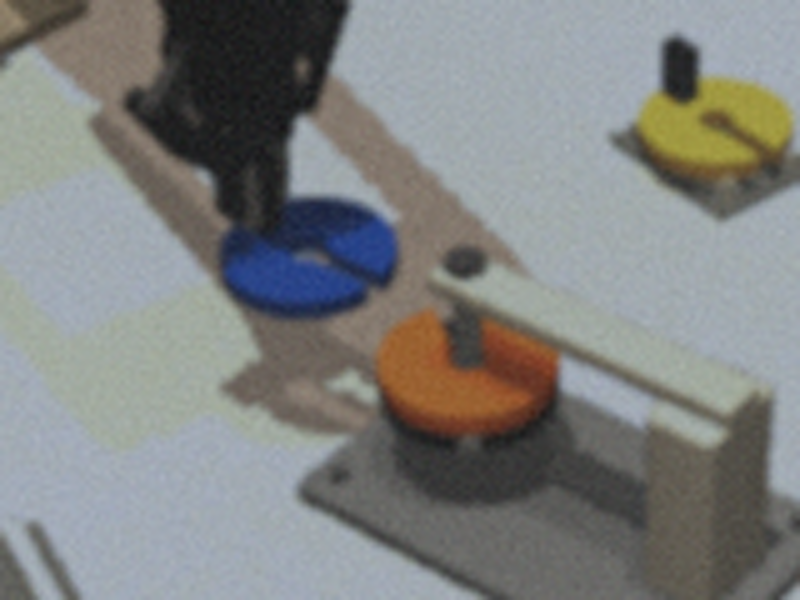

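The scene view shows the blue disc level, with its hole near (313,257) and slot facing the stem at (465,355). I'll fit the blue ellipse here for a better centre estimate.

Run:
```python
from h import *
S=load('sc3'); t=r.sense()['tool_pos']; zt=90.4; hsv=cv2.cvtColor(S['pixels'],cv2.COLOR_BGR2HSV)
m=cv2.inRange(hsv,(100,100,30),(130,255,255))[170:235,220:275]
c=max(cv2.findContours(m,0,1)[0],key=cv2.contourArea); h=cv2.convexHull(c)[:,0,:]+[220,170]
from scipy.optimize import least_squares
# silhouette: hull of projected top and bottom circles
A=np.radians(np.arange(0,360,4))
def sil(c,z): 
    q=np.array([proj(S,(c[0]+42*np.cos(a),c[1]+42*np.sin(a),zz)) for zz in (z,z-10) for a in A],'f4'); return cv2.convexHull(q)
f=least_squares(lambda p:[cv2.pointPolygonTest(sil(p[:2],p[2] if len(p)>2 else zt),(float(x),float(y)),True) for x,y in h],[468,-50],diff_step=1e-3,loss='soft_l1')
print(f.x,f.x-t[:2],np.abs(f.fun).mean())
f=least_squares(lambda p:[cv2.pointPolygonTest(sil(p[:2],p[2]),(float(x),float(y)),True) for x,y in h],[468,-50,90],diff_step=1e-3,loss='soft_l1'); print(f.x,f.x-t[:2])
g=lambda x,y:ray(S,268-80+x/5,211-60+y/5,zt)[:2]
a,b=g(315,257),g(378,285); d=b-a; print('slot',a,b,np.degrees(np.arctan2(d[1],d[0])))
# same check of orange silhouette centre
```

```text
[467.25442407 -48.22992727] [31.3580614   4.48000548] 1.095126756145028Traceback (most recent call last):
  File "<stdin>", line 12, in <module>
ValueError: operands could not be broadcast together with shapes (3,) (2,)
```

Call:
{"name": "step_arm", "arguments": {
  "delta_pos": [
    [0.08,0.0068,0],
    [0.08,0.0068,0],
    [0.06,0.005,0],
    [0.04,0.0034,0],
    [0.03,0.0025,0],
    [0.02,0.0017,0],
    [0,0,0]
  ],
  "spin": [0,0,0,0,0,0,0]
}}

```text
time: 7.35
tool_pos: [498.1, -46.9, 96.3]
tcp_rot: [-180.0, -0.0, -175.1]
ft_force: [0.6, 0.0, -2.1]
finger_gap: 10.6
grip_force: 78.3
```

Run:
```python
from h import *
q=r.sense(); print(q['time'],q['tool_pos'],q['ft_force'],q['wrist_torque'])
S=snap('scene','sc4'); u,v=268,211
cv2.imwrite('pics/c5.png',cv2.resize(S['pixels'][v-50:v+50,u-50:u+80],None,fx=6,fy=6,interpolation=2))
```

```text
7.35 [498.08315398 -46.91857927  96.27626335] [ 0.5553963   0.04360214 -2.10015572] [0.03095902 0.0951879  0.02287275]
```

View pics/c5.png

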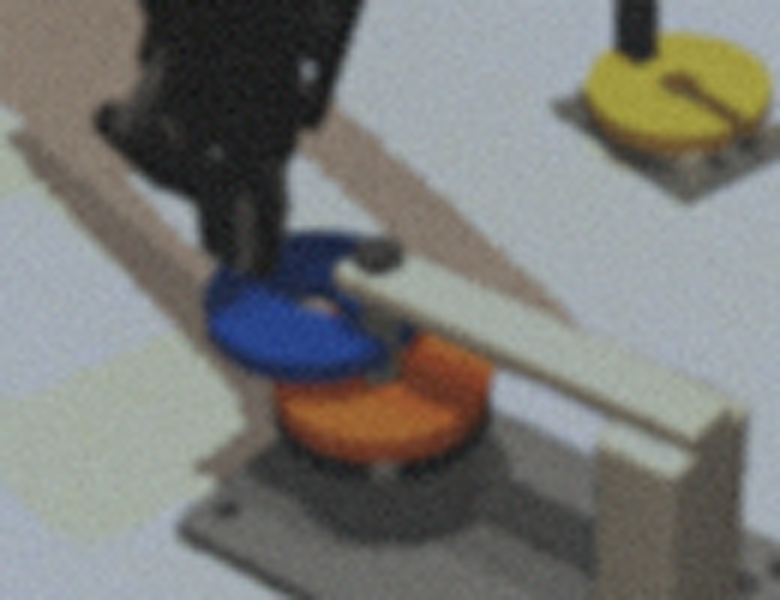

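The stem at (380,340) is inside the blue slot, and there is no side force. I'll continue to the centre.

Call:
{"name": "step_arm", "arguments": {
  "delta_pos": [
    [0.05,0.0043,0],
    [0.05,0.0043,0],
    [0.04,0.0034,0],
    [0.027,0.0023,0],
    [0,0,0],
    [0,0,0]
  ],
  "spin": [0,0,0,0,0,0]
}}

```text
time: 8.15
tool_pos: [531.2, -44.0, 96.1]
tcp_rot: [180.0, -0.0, -175.1]
ft_force: [-0.0, -0.5, -2.9]
finger_gap: 10.6
grip_force: 78.3
```

Call:
{"name": "step_arm", "arguments": {
  "delta_pos": [
    [0,0,-0.01],
    [0,0,-0.01],
    [0,0,-0.005],
    [0,0,0],
    [0,0,0]
  ],
  "spin": [0,0,0,0,0]
}}

```text
time: 8.78
tool_pos: [531.5, -44.1, 91.4]
tcp_rot: [-180.0, 0.0, -175.1]
ft_force: [-0.1, -0.3, -2.8]
finger_gap: 10.8
grip_force: 78.3
```

Call:
{"name": "step_arm", "arguments": {
  "delta_pos": [
    [0,0,-0.004],
    [0,0,-0.003],
    [0,0,0],
    [0,0,0]
  ],
  "spin": [0,0,0,0]
}}

```text
time: 9.28
tool_pos: [531.6, -44.1, 90.2]
tcp_rot: [-180.0, 0.0, -175.1]
ft_force: [-0.7, 0.5, 1.6]
finger_gap: 10.5
grip_force: 78.7
```

Call:
{"name": "step_arm", "arguments": {
  "delta_pos": [
    [0,0.0115,0],
    [0.0003,0.0113,0],
    [0.0007,0.0113,0],
    [0.0018,0.0113,0],
    [0.0025,0.011,0],
    [0.0035,0.0109,0],
    [0,0,0],
    [0,0,0]
  ],
  "spin": [-0.0222,-0.0222,-0.0222,-0.0222,-0.0222,-0.0222,0,0]
}}

```text
time: 10.28
tool_pos: [533.5, -30.6, 90.1]
tcp_rot: [180.0, 0.0, 161.0]
ft_force: [-0.6, -0.2, 0.8]
finger_gap: 10.5
grip_force: 78.8
```

Call:
{"name": "step_arm", "arguments": {
  "delta_pos": [
    [0.0041,0.0106,-0.002],
    [0.0023,0.0052,0],
    [0.0024,0.0052,0],
    [0,0,0],
    [0,0,0]
  ],
  "spin": [-0.0222,-0.0111,-0.0111,0,0]
}}

```text
time: 10.9
tool_pos: [534.8, -26.4, 89.3]
tcp_rot: [-180.0, -0.0, 153.0]
ft_force: [-0.3, 0.5, -2.3]
finger_gap: 10.6
grip_force: 78.3
```

Contact force has fallen to just the disc's weight, so the peg is over the slot. I'll centre it slightly and lower.

Call:
{"name": "step_arm", "arguments": {
  "delta_pos": [
    [0.0034,0.0063,0],
    [0,0,-0.005],
    [0,0,-0.005],
    [0,0,0],
    [0,0,0]
  ],
  "spin": [-0.0139,0,0,0,0]
}}

```text
time: 11.52
tool_pos: [535.6, -25.2, 87.5]
tcp_rot: [-180.0, -0.0, 150.4]
ft_force: [0.8, 0.1, -3.2]
finger_gap: 10.8
grip_force: 78.2
```

Call:
{"name": "step_arm", "arguments": {
  "delta_pos": [
    [0,0,-0.005],
    [0,0,-0.004],
    [0,0,0],
    [0,0,0]
  ],
  "spin": [0,0,0,0]
}}

```text
time: 12.02
tool_pos: [535.6, -25.2, 85.7]
tcp_rot: [-180.0, -0.0, 150.4]
ft_force: [0.8, -1.0, -2.5]
finger_gap: 10.5
grip_force: 78.3
```

Call:
{"name": "step_arm", "arguments": {
  "delta_pos": [
    [0,0,-0.003],
    [0,0,-0.003],
    [0,0,0],
    [0,0,0]
  ],
  "spin": [0,0,0,0]
}}

```text
time: 12.52
tool_pos: [535.7, -25.2, 84.7]
tcp_rot: [180.0, 0.0, 150.4]
ft_force: [-2.7, 0.2, 2.3]
finger_gap: 10.8
grip_force: 78.8
```

Call:
{"name": "step_arm", "arguments": {
  "delta_pos": [
    [0,0,0.002],
    [0,0,0],
    [0,0,0],
    [0,0,0]
  ],
  "spin": [0,0,0,0],
  "gripper": -0.3
}}

```text
time: 13.02
tool_pos: [535.7, -25.2, 84.8]
tcp_rot: [180.0, 0.0, 150.4]
ft_force: [-0.3, -0.6, 1.1]
finger_gap: 29.9
grip_force: 0.0
```

Call:
{"name": "step_arm", "arguments": {
  "delta_pos": [
    [0,0,0.05],
    [0,0,0.1],
    [0,0,0.2],
    [-0.05,0,0.2],
    [-0.2,0,0.1],
    [-0.25,0,0],
    [-0.25,0,0],
    [0,0,0]
  ],
  "spin": [0,0,0,0,0,0,0,0]
}}

```text
time: 14.02
tool_pos: [383.5, -25.0, 215.5]
tcp_rot: [180.0, 0.1, 150.4]
ft_force: [-0.2, -0.6, 0.3]
finger_gap: 29.9
grip_force: 0.0
```

Run:
```python
from h import *
q=r.sense(); print(q['time'],q['tool_pos'],q['ft_force'],q['finger_gap'])
T=snap('top','t6');S=snap('scene','sc6'); u,v=273,216
c,R=circ(T,*BL,(563.5,-41),80); print(c,R); print(slot(T,c,80,(-70,0),*BL).tolist())
a=cv2.resize(S['pixels'][175:255,230:310],(400,400),interpolation=2); b=cv2.resize(T['pixels'][145:225,270:350],(400,400),interpolation=2)
cv2.imwrite('pics/c6.png',np.hstack([a,b]))
```

```text
14.025 [383.4995935  -25.04483417 215.48731052] [-0.23418436 -0.55258801  0.27054007] 29.904527716905093
[563.84944545 -40.8126527 ] 41.90473164861789
[[22.0, 17.9, -23.5], [24.0, 17.6, -21.2], [26.0, 19.3, -21.5], [28.0, 19.5, -20.2], [30.0, 21.2, -20.5], [32.0, 22.6, -20.5], [34.0, 23.1, -19.8], [36.0, 24.5, -19.8], [38.0, 25.2, -19.2]]
```

View pics/c6.png

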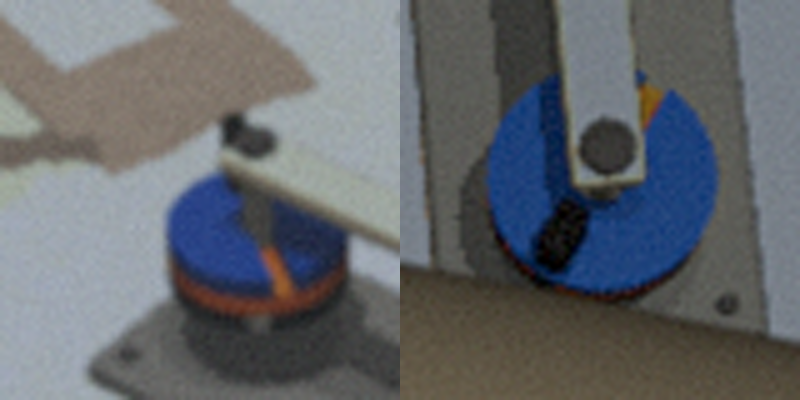

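The blue disc lies flush on the orange one, with no visible gap and a fitted radius of 41.9 mm at z=80. Its lug at (560,235) stands over the orange slot, and its own slot faces the opposite side at (650,110).

```bash
python3 -c "from bench import r; print(r.hand_in())"
```

```text
the job is handed in; nothing more can be done
None
```

The blue disc is keyed flush on the orange disc with the two slots on opposite sides, released and left resting; the hanger was pressed only lightly, the yellow disc was not touched, and the job was handed in at about 14 s.

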